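Clamp a fuel injector with the slip-clutch cap

ROBOT

A 6-joint arm with a two-finger parallel gripper is mounted at the origin on the work surface. World frame = base frame: x ahead of the robot, y to its left, z up, the work surface at z = 0. Lengths are in m, angles in degrees, forces in N, time in s.
With the tool pointing down it reaches from about 0.4 to 0.825 m from the base axis. Payload 7 kg.
Tool frame: the origin (TCP) lies at the centre of the arm's flange, where the gripper is bolted on; the fingertips stand 178 mm ahead of it and the grasp point (between the pads) lies 159 mm ahead of it (tip_reach is the distance from the TCP to the fingertips, in m); z points along the fingers, y is the line along which they close (so a half turn about z gives the same grasp; the last joint's range is limited). The gripper opens to 88 mm and grips with 3 to 60 N. Pads are 19 mm wide; open, the fingers measure 130 mm over their backs; the gripper's body (78 mm by 193 mm) begins 47 mm behind the grasp point.
Start: joints at [85.491, 20.546, 0.682, 0, -70.136, -16.507], TCP at [0.242, 0.63, 0.405] pointing down, gripper open.
Joint ranges: [-176.03, 176.03], [-82.01, 121.73], [-58.28, 71.71], [-173.87, 95.51], [-174.79, -0.11], [-173.66, 173.66]. Speed limits (degrees/s): [136.94, 136.94, 172.46, 180, 180, 180].

INTERFACE

Orientations are given as [roll, pitch, yaw] about the fixed x, y, z axes, in that order (R = Rz(yaw) Ry(pitch) Rx(roll)).
In Python, from plant import * gives the robot as it stands.
- The arm moves only by the shell command python3 -m handwheel 'ROWS'. ROWS is JSON, a list of rows, each a list of 7 numbers: the opening, from -1 (shut) to 1 (fully open), then the shift along the tool's x, y, z as a fraction of full scale, then the turn, a rotation vector about the tool's x, y, z as a fraction of full scale. A call has 1 to 5 rows; each row shifts and turns the commanded pose from where the row before left it, along the tool's axes as they then stand; what a row does not reach is not made up. Full scale, the value 1, is 0.025 m for a shift and 6 degrees for a turn. A row lasts 1/8 s, in which the tool goes at most 62.5 mm and 10.7 degrees, less where a joint would pass 70% of its speed; a pose out of reach is approached as far as the arm can. A call with a number of a shift or a turn outside -1 to 1 is refused whole. A call with a gripper value outside its range is refused whole. The fingers move at their own pace and stop on an object; the grip force is fixed at half the most. Time passes only in rows, so rows that do not move let the fingers close. It gives the time, the measured TCP pose, the force, the opening and the grip force at its end, in the units of the state.
- get_obs(): the state, without advancing time (a new reading comes with each control period).
- snapshot(name): name is "scene" or "side" or "wrist"; returns a dict with "color" (400x640x3 uint8, red, green, blue), "fx", "fy", "cx", "cy" (pixels), "k1" (the pictures are not rectified: a ray, as slopes to the right and down, at radius r is drawn at 1 + k1 r^2 times it, then the intrinsics apply), "R" (3x3) and "t" (3): a world point X has camera coordinates R X + t; the wrist camera has in their place "tool_from_camera" (4x4, takes a point from camera to tool coordinates, whose origin is the TCP and whose axes are the flange's). Camera axes: x right, y down, z forward; pixel columns grow to the right and rows downward; lengths in m; the calibration is good to about 2 mm. A picture is of the moment at which its call begins: read the wrist's pose just before it. There is no depth.
- close_job(): hands the job in; it is judged then, once.
The state is a dict: "clock": time; "joint_pos": joint angles; "qvel": joint speeds; "tau": joint torques, N m; "tool_pos": TCP position; "orientation": TCP orientation; "force": force on the tool from outside, world axes, zero at the start; "moment": the same for the moment, N m; "opening": finger opening in m; "gripper_force": force on a finger pad.
Only numpy, scipy, OpenCV 4.12 (cv2) and the standard library are available. Lean on these libraries where they do the work, as an engineer would, in place of code of your own. Each camera call takes 0.05 s, during which the arm holds its last target. There are 200 camera calls.

TASK

Take the fuel injector (the tall part with the side connector) out of the black rack and stand it nozzle-down in the bore of the clamp's sliding carriage, then push the carriage gently in under the spindle until it comes up against its stop. Then turn the round ratchet cap on top of the clamp clockwise until its clutch slips, one to three clicks and no more, and let go so that the injector is left clamped. Leave the other things on the bench where they are.

Things in the scene. Friction and masses are not known exactly. Their poses are not given: they have to be found in the camera images.
- press: Injector clamp, fixed to the bench: base plate (10 mm thick, 120 mm wide, x = -210 to +65 mm), two columns at y = +-50 mm (80 mm free between) and a head (50 mm along x, 130 along y, 115 to 140 mm above the bench). Origin: on the bench under the axis of cap and spindle. +x: the way the carriage is pushed in; z up.
- carriage: The clamp's carriage, a steel slide along the clamp's x axis; origin under its bore, 10 mm above the bench, axes parallel to the clamp's. Fully out its bore is at x = -110 mm in the clamp's frame; at its stop x = 0, bore under the spindle. It stays where it is left, takes about 3 N to slide, and must not be pushed with more than 40 N.
- nest (a point): Centre of the mouth of the bore in the carriage, 34 mm above the bench (bore 19 mm wide, 20 mm deep, chamfered), in a steel block 56 x 50 mm. Moves with the carriage; axes parallel to the clamp's.
- lug_face (a point): Middle of the top edge of the outer face of the carriage's push lug, an upright plate 12 mm thick, 44 mm wide (along the clamp's y), 10 to 44 mm above the bench, this face 94 mm from the bore's axis on the -x side. Push it along the clamp's +x. The base plate (10 mm high) lies below and in front of it.
- cap_grip (a point): Centre of the ratchet cap: round, knurled, dark steel, 30 mm diameter, 28 mm high, axis vertical, from 158 to 186 mm above the bench (this point at 172). It neither rises nor sinks. Clockwise from above lowers the spindle 3 mm per rad. Running free it takes about 0.1 N m while moving (0.02 to 0.08 once stopped); its slip clutch gives at 0.22 N m (0.17 or more stays on when stopped). It is sprung: up to 0.15 rad of give, taken back when let go.
- sleeve_mid (a point): Middle of the sleeve (22 mm diameter, 18 mm high) under the cap, 149 mm above the bench; it drives the spindle. It turns with the cap until the clutch slips, then stands still while the cap turns on at a steady 0.22 N m. A click is 20 degrees (0.35 rad) of cap on sleeve, without a jolt; over 1.35 rad of cap on sleeve is too much. Grip the cap only, not the sleeve.
- spindle: Vertical, non-turning spindle, 10 mm thick, with a 16 mm wide foot, under the head. Origin on its axis in the head, 36 mm above the foot's lower face, give or take 2 mm as the foot happens to be set: so the gap to the injector (2 to 6 mm, 0.6 to 2 rad of cap) is not known beforehand. After touching, the torque rises to slipping within 0.1 to 0.5 rad.
- injector_mid (a point): Middle (half-way up) of the fuel injector, standing upright, 78 mm long, about 0.13 kg. Its upper 32 mm are a cylinder 20 mm diameter with flat top, the place to grip. Seated in rack or carriage its shoulder rests on the surface, the nozzle 18 mm deep in the bore, and this point is 21 mm above the surface. Any turn about its axis is right. x axis: towards its connector.
- injector: The same injector: origin at the nozzle's tip, z up. From the bottom: nozzle 16 mm diameter, 18 mm long, tapered end; shoulder 22 mm diameter, 16 mm high; waist 16 mm diameter, 12 mm high; head 20 mm diameter, 32 mm high. A black connector 10 mm wide juts out 22 mm from the axis along +x, 35 to 47 mm above the bottom.
- rack: Fixed black rack, 165 (x) x 50 (y) x 30 mm high, with three bores 50 mm apart along its x axis (middle one at its centre), origin under its centre. The injector stands in one, plugs in the other two.
- plug_a: Bystander: short plug in the rack, 47 mm long, 22 mm wide, white stem; origin at its bottom.
- plug_b: Bystander: the same as plug_a.
- jar: Bystander: jar 60 mm diameter, 85 mm high, standing; origin at its bottom.
- wrench: Bystander: wrench 160 mm long lying flat.
- screwdriver: Bystander: screwdriver 190 mm long lying flat.
- tray: Bystander: open steel tray 130 x 100 x 30 mm with two rings in it; origin under its centre.

How it is judged:
By the outcome, as a careful person would: the job done as asked, in the order asked, and still so for the second after the job is handed in, with the robot touching nothing.
It also fails if it takes over 72 s, if anything falls off the work surface, if the arm or the gripper's body presses on something with over 40 N, if the wrist force passes 120 N, or if a joint passes its speed limit or range.

## Working session

There is one attempt and no reset: what is moved stays moved. The work goes in short steps, Python scripts to look and compute and a shell command to move; the robot and the scene stay as the last step left them, time stands still between calls to the robot, and variables do not carry over. Pictures are saved under pics/ and viewed, at most 10 in all, crops included, and the job is handed in when it is done.

```bash
ls; mkdir -p pics; python3 - <<'E'
from plant import *
import cv2
o=get_obs(); print(o)
for n in ("scene","side","wrist"):
    s=snapshot(n); cv2.imwrite(f"pics/{n}0.png",s["color"][:,:,::-1]); print(n,{k:v for k,v in s.items() if k!="color"})
E
```

```text
pics
{'clock': 0.0, 'joint_pos': array([ 8.54900197e+01,  2.05911795e+01,  6.31936655e-01, -2.14572887e-02,
       -7.01362337e+01, -1.65058450e+01]), 'qvel': array([-0.03282451, -0.02165299,  0.0234218 ,  0.0136002 , -0.10393331,
       -0.00409769]), 'tau': array([-2.32460166e-03, -5.82707226e+01,  2.93048573e+01,  6.99697763e+00,
        6.84289495e-03, -1.66046525e-04]), 'tool_pos': array([0.24200954, 0.62989824, 0.40370716]), 'orientation': array([ 1.79902727e+02, -7.78915044e-03, -2.10231264e+01]), 'force': array([ 0.63447534,  0.32253142, -0.17532307]), 'moment': array([-0.04536206,  0.02595368,  0.00175393]), 'gripper_force': 0.0, 'opening': 0.08744018223778628}
scene {'fx': 408.91206298092436, 'fy': 408.91206298092436, 'cx': 314.36052933508205, 'cy': 196.22641693174458, 'k1': -0.08376907951286575, 'R': array([[ 0.69769268,  0.71616339,  0.01830089],
       [ 0.48367502, -0.45204837, -0.74947364],
       [-0.52847269,  0.53175396, -0.66178119]]), 't': array([-0.42066913, -0.19277179,  1.27797717])}
side {'fx': 448.3391871368526, 'fy': 448.3391871368526, 'cx': 318.9971576670399, 'cy': 206.91517721595534, 'k1': -0.0076599753597390045, 'R': array([[ 0.97626039, -0.21643338,  0.00849914],
       [-0.15008193, -0.70422092, -0.69393682],
       [ 0.15617636,  0.67618747, -0.71998573]]), 't': array([-0.58735844,  0.18425283,  1.01743411])}
wrist {'fx': 327.0254698460159, 'fy': 327.0254698460159, 'cx': 319.0094504225286, 'cy': 191.90818886565754, 'k1': 0.002417931433604642, 'tool_from_camera': array([[ 1.30817759e-03, -9.54106524e-01, -2.99464573e-01,
         8.06430333e-02],
       [ 9.99998567e-01,  1.56985165e-03, -6.33230113e-04,
         4.88701459e-04],
       [ 1.07428394e-03, -2.99463315e-01,  9.54107210e-01,
         1.96759699e-02],
       [ 0.00000000e+00,  0.00000000e+00,  0.00000000e+00,
         1.00000000e+00]])}
```

View pics/scene0.png

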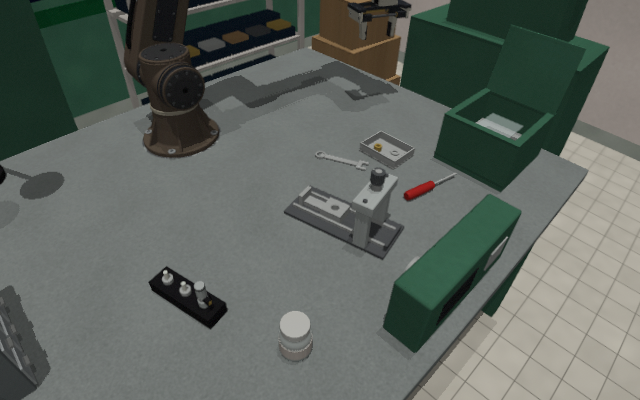

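View pics/side0.png

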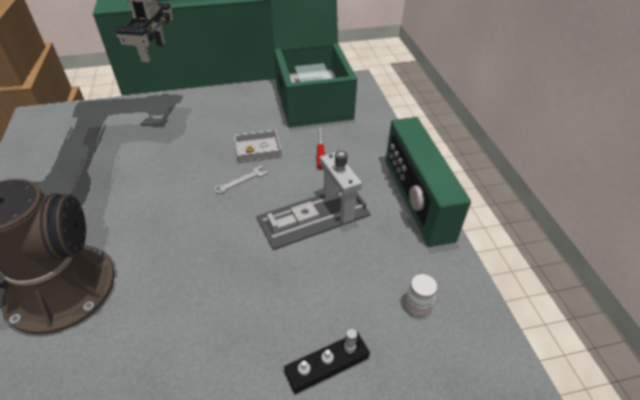

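The scene view shows the clamp with its cap at about (379,173), the carriage to its left (bore about (336,207)), and the rack at (187,296) with the injector in its right-hand bore, top about (200,286). I'll enlarge both views.

```bash
cat > h.py <<'E'
from plant import *
import cv2, numpy as np
from scipy.spatial.transform import Rotation as Ro
def cam(s,o=None):
    if "R" in s: return s["R"],s["t"]
    T=np.eye(4);T[:3,:3]=Ro.from_euler("xyz",o["orientation"],degrees=True).as_matrix();T[:3,3]=o["tool_pos"]
    W=np.linalg.inv(T@s["tool_from_camera"]); return W[:3,:3],W[:3,3]
def px2z(s,uv,z,o=None):
    R,t=cam(s,o); d=(np.array(uv)-[s["cx"],s["cy"]])/[s["fx"],s["fy"]]; q=d.copy()
    for _ in range(20): q=d/(1+s["k1"]*(q@q))
    C=-R.T@t; r=R.T@np.array([q[0],q[1],1]); return C+r*(z-C[2])/r[2]
def proj(s,X,o=None):
    R,t=cam(s,o); p=R@np.array(X)+t; q=p[:2]/p[2]; return q*(1+s["k1"]*(q@q))*[s["fx"],s["fy"]]+[s["cx"],s["cy"]]
def crop(s,x,y,w,h,k): return cv2.resize(s["color"][y:y+h,x:x+w,::-1],None,fx=k,fy=k,interpolation=cv2.INTER_CUBIC)
E
python3 - <<'E'
from h import *
s=snapshot("scene")
a=crop(s,280,160,130,100,6)[:, :]
cv2.imwrite("pics/c1.png",a)
b=crop(s,140,255,100,75,8); cv2.imwrite("pics/c2.png",b)
E
```

```text
(no output)
```

View pics/c1.png

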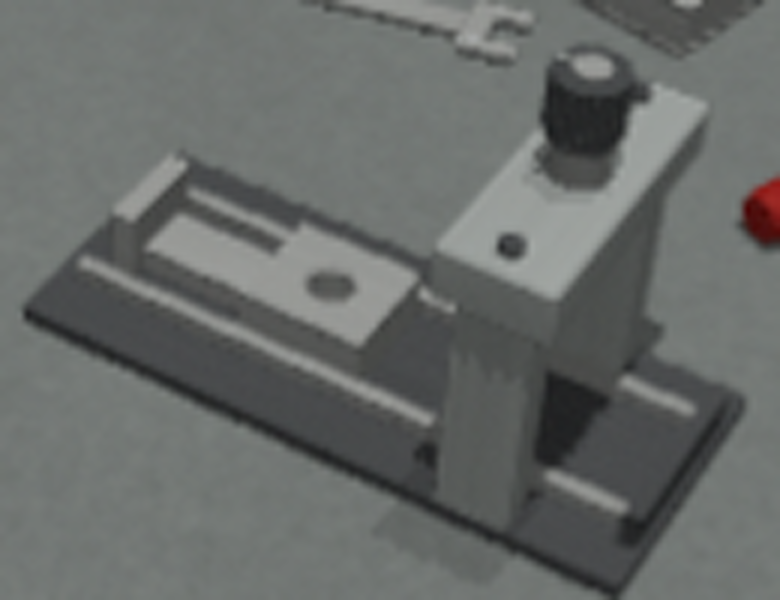

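View pics/c2.png

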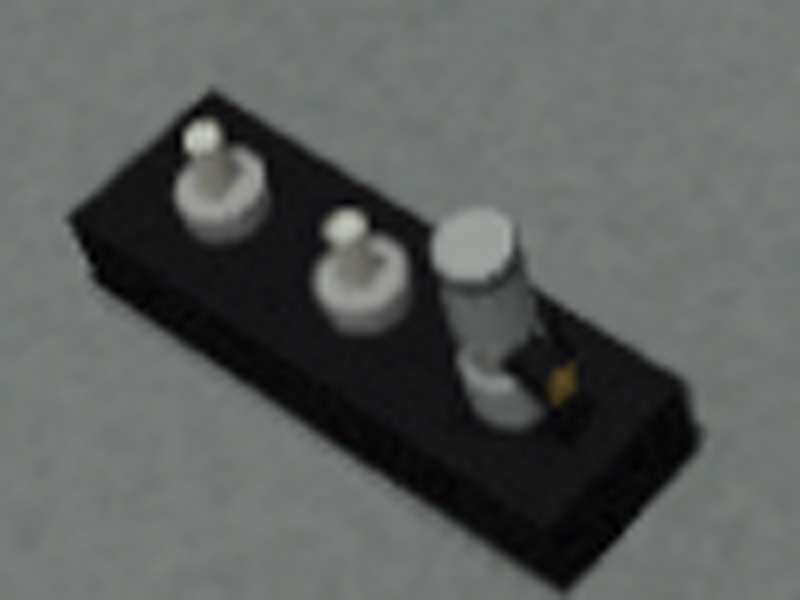

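Crop 1 (×6 from (280,160)): cap top centre (592,68), bore mouth (331,285), plate corners (28,308),(618,585),(742,400),(185,155). Crop 2 (×8 from (140,255)): injector top centre (474,246), plug stems at (202,136) and (347,228), rack top corners (213,92),(72,218),(553,525),(690,385); the connector points to lower right, at about (562,383).

```bash
python3 - <<'E'
from h import *
s=snapshot("scene")
f=lambda p,z:px2z(s,np.array(p)/6+[280-.4,160-.4],z)
g=lambda p,z:px2z(s,np.array(p)/8+[140-.4,255-.4],z)
P={"cap":f((592,68),.186),"bore":f((331,285),.034)}
for i,c in enumerate([(28,308),(618,585),(742,400),(185,155)]): P[f"plate{i}"]=f(c,.01)
for i,c in enumerate([(213,92),(72,218),(553,525),(690,385)]): P[f"rack{i}"]=g(c,.03)
P["inj"]=g((474,246),.09);P["plugA"]=g((202,136),.067);P["plugB"]=g((347,228),.067);P["conn"]=g((562,383),.053)
for k,v in P.items(): print(k,v.round(4))
n=np.linalg.norm;a=lambda u,v:np.degrees(np.arctan2(*(v-u)[1::-1]))
print("cap-bore",n((P["cap"]-P["bore"])[:2]),a(P["bore"],P["cap"]),"plate",a(P["plate0"],P["plate1"]),n(P["plate1"]-P["plate0"]),a(P["plate3"],P["plate2"]),n(P["plate2"]-P["plate1"]))
print("rack",a(P["rack1"],P["rack2"]),n(P["rack2"]-P["rack1"]),n(P["rack1"]-P["rack0"]),"conn",a(P["inj"],P["conn"]))
print("plugB-inj",n((P["plugB"]-P["inj"])[:2]),[n(P[k][:2]) for k in("inj","bore","cap")])
E
```

```text
cap [0.6786 0.1083 0.186 ]
bore [0.5855 0.0853 0.034 ]
plate0 [0.4924 0.0033 0.01  ]
plate1 [0.7545 0.0643 0.01  ]
plate2 [0.7284 0.1764 0.01  ]
plate3 [0.4657 0.1188 0.01  ]
rack0 [ 0.466  -0.3036  0.03  ]
rack1 [ 0.478  -0.3511  0.03  ]
rack2 [ 0.6363 -0.3101  0.03  ]
rack3 [ 0.6264 -0.2638  0.03  ]
inj [ 0.6001 -0.2961  0.09  ]
plugA [ 0.509  -0.3214  0.067 ]
plugB [ 0.5576 -0.3095  0.067 ]
conn [ 0.6202 -0.2924  0.053 ]
cap-bore 0.09593640773993772 13.919959031599728 plate 13.121998103696813 0.26905330608453454 12.355224821427571 0.115036397115994
rack 14.493124122991363 0.16356608251610302 0.04897854696510717 conn 10.57379681373666
plugB-inj 0.04449702065822443 [np.float64(0.6691942642251761), np.float64(0.5916330911344948), np.float64(0.6871707114675103)]
```

```bash
python3 -m handwheel '[[1,0,1,0,0,0,-0.95],[1,0,1,0,0,0,-0.95],[1,0,1,0,0,0,-0.95],[1,0,1,0,0,0,-0.95],[1,0,1,0,0,0,-0.95]]' 
python3 -m handwheel '[[1,0.1,1,0,0,0,-0.95],[1,0.45,0.9,0,0,0,0],[1,0.45,0.9,0,0,0,0],[1,0.45,0.9,0,0,0,0],[1,0.45,0.9,0,0,0,0]]'
python3 -m handwheel '[[1,0.45,0.9,0,0,0,0],[1,0.45,0.9,0,0,0,0],[1,0.45,0.9,0,0,0,0],[1,0.45,0.9,0,0,0,0],[1,0.45,0.9,0,0,0,0]]'
python3 -m handwheel '[[1,0.45,0.9,0,0,0,0],[1,0.45,0.9,0,0,0,0],[1,0.45,0.9,0,0,0,0],[1,0.45,0.9,0,0,0,0],[1,0.45,0.9,0,0,0,0]]'
```

```text
clock: 0.88
tool_pos: [0.2212, 0.5072, 0.4046]
orientation: [180.0, 0.0, 7.7]
force: [-0.9, -0.1, -0.3]
opening: 0.0875
gripper_force: 0.0
clock: 1.5
tool_pos: [0.2926, 0.4054, 0.4047]
orientation: [-180.0, -0.0, 13.0]
force: [0.8, 0.5, 0.7]
opening: 0.0878
gripper_force: 0.0
clock: 2.12
tool_pos: [0.3729, 0.3085, 0.4047]
orientation: [180.0, -0.0, 13.0]
force: [-0.0, 0.1, 0.5]
opening: 0.0874
gripper_force: 0.0
clock: 2.75
tool_pos: [0.4533, 0.2117, 0.4047]
orientation: [180.0, -0.0, 13.0]
force: [0.9, 0.3, 0.9]
opening: 0.0872
gripper_force: 0.0
```

```bash
python3 -m handwheel '[[1,0.05,1,0,0,0,0],[1,0.05,1,0,0,0,0],[1,0.05,1,0,0,0,0],[1,0.05,1,0,0,0,0],[1,0.05,1,0,0,0,0]]' >/dev/null
python3 -m handwheel '[[1,0.05,1,0,0,0,0],[1,0.05,1,0,0,0,0],[1,0.05,1,0,0,0,0],[1,0.05,1,0,0,0,0],[1,0.05,1,0,0,0,0]]' >/dev/null
python3 -m handwheel '[[1,0.05,1,0,0,0,0],[1,0.05,1,0,0,0,0],[1,0.05,1,0,0,0,0],[1,0.05,1,0,0,0,0],[1,0.05,1,0.3,0,0,0]]' >/dev/null
python3 -m handwheel '[[1,0.05,1,0.5,0,0,0],[1,0.05,1,0.5,0,0,0],[1,0.05,1,0.5,0,0,0],[1,0.05,1,0.5,0,0,0],[1,0.05,1,0.5,0,0,0]]' >/dev/null
python3 -m handwheel '[[1,0.05,0.9,0,0,0,0],[1,0,0,0,0,0,0]]'
python3 - <<'E'
from h import *
o=get_obs();s=snapshot("wrist");cv2.imwrite("pics/w1.png",s["color"][:,:,::-1])
print(o["tool_pos"],o["orientation"],o["joint_pos"],proj(s,[.6001,-.2961,.09],o))
E
```

```text
clock: 5.5
tool_pos: [0.5973, -0.2919, 0.3345]
orientation: [180.0, 0.0, 13.0]
force: [0.3, 0.7, 0.2]
opening: 0.0877
gripper_force: 0.0
[ 0.59734523 -0.29193324  0.3345482 ] [1.79984314e+02 1.92573160e-02 1.30148169e+01] [-9.27179382e+00  2.23638648e+01 -6.06927350e+00  2.48070272e-02
 -6.15787340e+01  1.12274804e+02] [325.54478888 202.72203964]
```

View pics/w1.png

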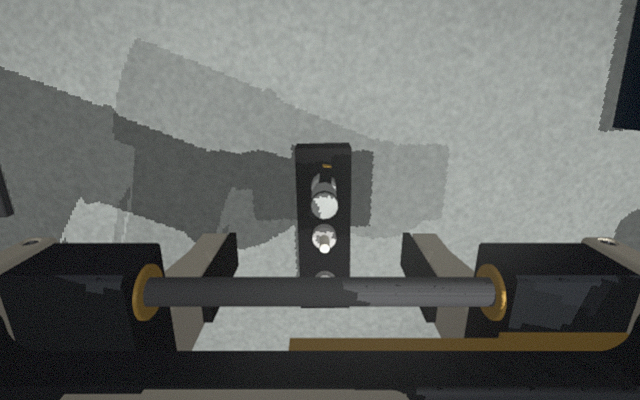

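The injector top is centred at about (325,206), 3 px from the prediction; its connector points up the picture (tool +x), clear of the fingers.

```bash
python3 - <<'E'
from h import *
o=get_obs();s=snapshot("wrist")
X=px2z(s,(324.8,205.8),.09,o); print(X)
R=Ro.from_euler("xyz",o["orientation"],degrees=True).as_matrix()
print("shift rows",R.T@(np.r_[X[:2],.079+.159]-o["tool_pos"])/.025)
E
```

```text
[ 0.59747435 -0.2952061   0.09      ]
shift rows [-0.02522239  0.1644093   3.87076108]
```

```bash
python3 -m handwheel '[[1,-0.02,0.16,0.87,0,0,0],[1,0,0,1,0,0,0],[1,0,0,1,0,0,0],[1,0,0,1,0,0,0],[1,0,0,0,0,0,0]]'
python3 -m handwheel '[[-1,0,0,0,0,0,0],[-1,0,0,0,0,0,0],[-1,0,0,0,0,0,0],[-1,0,0,0,0,0,0],[-1,0,0,0,0,0,0]]'
```

```text
clock: 6.22
tool_pos: [0.5969, -0.2932, 0.2367]
orientation: [-179.9, 0.2, 13.2]
force: [-0.4, 0.3, 0.6]
opening: 0.0876
gripper_force: 0.0
clock: 6.85
tool_pos: [0.5975, -0.294, 0.2381]
orientation: [180.0, -0.0, 13.2]
force: [-0.3, -0.7, 0.3]
opening: 0.043
gripper_force: 0.0
```

```bash
python3 -m handwheel '[[-1,0,0,0,0,0,0],[-1,0,0,0,0,0,0],[-1,0,0,0,0,0,0],[-1,0,0,0,0,0,0]]'
```

```text
clock: 7.35
tool_pos: [0.5975, -0.294, 0.238]
orientation: [180.0, -0.0, 13.2]
force: [-1.2, -0.5, 1.0]
opening: 0.0196
gripper_force: 30.0
```

```bash
python3 -m handwheel '[[-1,0,0,-0.6,0,0,0],[-1,0,0,-1,0,0,0],[-1,0,0,-1,0,0,0],[-1,0,-0.4,-0.5,0,0,0],[-1,0.2,-0.96,0,0,0,0]]'
python3 -m handwheel '[[-1,0.2,-0.96,0,0,0,0],[-1,0.2,-0.96,0,0,0,0],[-1,0.2,-0.96,0,0,0,0],[-1,0.2,-0.96,0,0,0,0],[-1,0.2,-0.96,0,0,0,0]]' >/dev/null
python3 -m handwheel '[[-1,0.2,-0.96,0,0,0,0],[-1,0.2,-0.96,0,0,0,0],[-1,0.2,-0.96,0,0,0,0],[-1,0.2,-0.96,0,0,0,0],[-1,0.2,-0.96,0,0,0,0]]' >/dev/null
python3 -m handwheel '[[-1,0.2,-0.96,0,0,0,0],[-1,0.1,-0.5,0,0,0,0],[-1,0,0,0,0,0,0],[-1,0,0,0,0,0,0]]'
python3 - <<'E'
from h import *
o=get_obs();s=snapshot("wrist");cv2.imwrite("pics/w2.png",s["color"][:,:,::-1])
print(o["tool_pos"],o["orientation"],o["opening"],proj(s,[.5855,.0853,.034],o),proj(s,[.679,.108,.186],o))
E
```

```text
clock: 7.98
tool_pos: [0.5943, -0.2595, 0.3168]
orientation: [180.0, -0.1, 13.1]
force: [0.9, 0.2, -2.1]
opening: 0.0195
gripper_force: 30.0
clock: 9.72
tool_pos: [0.5873, 0.0223, 0.3154]
orientation: [180.0, 0.0, 13.2]
force: [-0.1, -0.9, -1.6]
opening: 0.0189
gripper_force: 30.0
[0.58732701 0.02229183 0.31538136] [1.79998241e+02 2.02222617e-02 1.31785125e+01] 0.018933975545390887 [244.39639095 175.44774196] [106.7332339  -12.10336077]
```

View pics/w2.png

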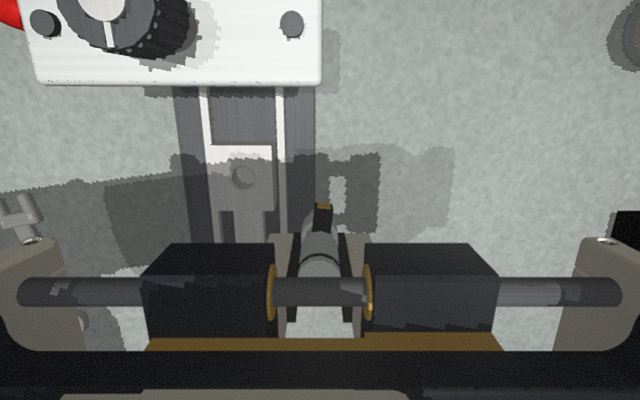

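The wrist view shows the carriage bore at about (243,177) on the block, close to the predicted (244,175), with the injector held upright between the pads. I'll refine the bore centre with a local threshold.

```bash
python3 - <<'E'
from h import *
o=get_obs();s=snapshot("wrist")
g=cv2.cvtColor(s["color"],cv2.COLOR_RGB2GRAY)[160:196:2,224:264:2];print(g)
for uv in((243,177),): print(px2z(s,uv,.034,o))
# expected outline sizes
print(proj(s,[.5855+.0095,.0853,.034],o),proj(s,[.5855,.0853+.0095,.034],o))
E
```

```text
[[235 201 143 135 118 114 115 109 106 116 115 117 118 115 111 114 118 114
  115 113]
 [195 170 151 136 118 119 114 114 116 117 118 119 118 119 115 118 116 117
  121 111]
 [142 150 153 126 117 115 116 114 114 117 120 115 122 116 113 117 114 115
  116 117]
 [144 145 152 119 117 114 111 103 101 102 106 113 121 117 115 119 115 115
  112 111]
 [146 151 150 118 114 105  97 109 112 115 111 113 106 115 119 116 111 114
  115 114]
 [146 149 147 119 104  87  97 117 114 113 113 119 118 107 113 115 116 117
  113 116]
 [144 147 144 131  96  84 105 118 119 111 115 118 115 116 110 116 114 115
  113 112]
 [146 140 144 127  90  79 106 118 117 112 114 114 117 116 115 109 121 116
  118 111]
 [139 114 120 125  86  83  90 116 116 115 117 114 115 114 114 107 119 116
  113 115]
 [110 112 111 107  88  85  82 104 114 115 116 115 117 113 116 109 111 113
  118 113]
 [109 115 107 111  91  91  89  93 109 115 115 117 118 118 117 111 117 118
  113 117]
 [108 116 110 111 100  87  92  93  94  96 115 113 114 114 107 106 115 118
  113 111]
 [113 116 118 116 113  94  89  98  95  97  91  96  96  92 101 112 117 115
  120 111]
 [111 113 114 116 112 107  98  91  93  95  95  96 100  96 109 116 117 114
  116 120]
 [115 113 119 113 116 113 109 104  90  96  93 100 107 109 113 114 116 120
  114 115]
 [109 114 117 118 117 114 113 117 108 111 112 114 117 115 119 116 116 119
  114 114]
 [111 113 108 114 123 117 114 116 114 112 114 118 115 114 116 115 116 115
  115 117]
 [112 110 114 115 120 119 114 116 114 113 112 117 115 117 117 117 116 115
  115 120]]
[0.58401553 0.08604842 0.034     ]
[246.07232183 164.53853509] [232.7747964  172.94646866]
```

```bash
python3 -m handwheel '[[-1,0.15,-0.84,0,0,0,0],[-1,0.15,-0.84,0,0,0,0],[-1,0.15,-0.84,0.4,0,0,0],[-1,0,0,0.8,0,0,0],[-1,0,0,0.8,0,0,0]]'
python3 -m handwheel '[[-1,0,0,0,0,0,0],[-1,0,0,0,0,0,0]]'
python3 - <<'E'
from h import *
o=get_obs();s=snapshot("wrist");a=crop(s,250,130,140,130,4)
s=snapshot("scene");b=crop(s,310,165,65,65,8)
a=cv2.resize(a,(560,520)); cv2.imwrite("pics/w3.png",np.hstack([cv2.resize(a,(420,390)),cv2.resize(b,(380,390))]))
print(o["tool_pos"],o["orientation"])
E
```

```text
clock: 10.45
tool_pos: [0.5838, 0.0882, 0.2642]
orientation: [-180.0, 0.0, 13.3]
force: [-0.0, 0.1, -2.3]
opening: 0.0194
gripper_force: 30.0
clock: 10.7
tool_pos: [0.5843, 0.0872, 0.2657]
orientation: [180.0, -0.0, 13.2]
force: [-0.3, 1.2, -2.5]
opening: 0.0195
gripper_force: 30.0
[0.58434285 0.08723641 0.26573325] [ 1.79988431e+02 -1.60713641e-02  1.32293110e+01]
```

View pics/w3.png

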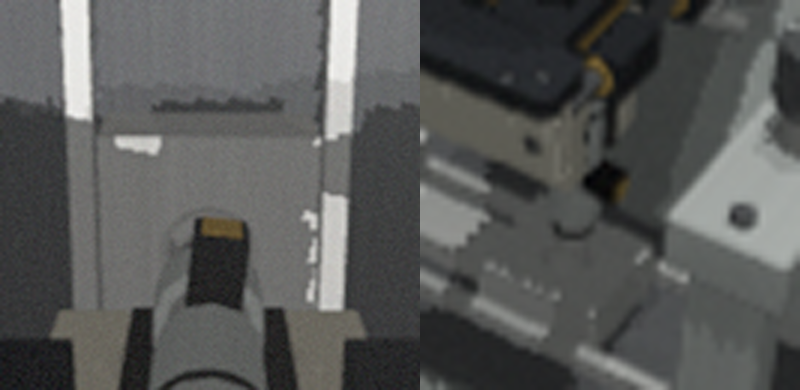

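The nozzle sits over the bore: the block spans x 97 to 322, the injector is centred at about 210, and the bore's arc at 206. I'll lower it gently.

```bash
python3 -m handwheel '[[-1,0,0.02,0.24,0,0,0],[-1,0,0,0.2,0,0,0],[-1,0,0,0.1,0,0,0]]'
python3 -m handwheel '[[-1,0,0,0.1,0,0,0],[-1,0,0,0.1,0,0,0],[-1,0,0,0,0,0,0]]'
```

```text
clock: 11.18
tool_pos: [0.5841, 0.0859, 0.2515]
orientation: [180.0, 0.0, 13.2]
force: [0.3, 0.7, -1.9]
opening: 0.0194
gripper_force: 30.0
clock: 11.55
tool_pos: [0.5842, 0.086, 0.2467]
orientation: [180.0, 0.0, 13.2]
force: [0.3, -0.4, -1.8]
opening: 0.0194
gripper_force: 30.0
```

No contact, so it is entering. About 4.5 mm remain.

```bash
python3 -m handwheel '[[-1,0,0,0.08,0,0,0],[-1,0,0,0.06,0,0,0],[-1,0,0,0,0,0,0]]'
python3 -m handwheel '[[-1,0,0,0.04,0,0,0],[-1,0,0,0,0,0,0]]'
```

```text
clock: 11.92
tool_pos: [0.5842, 0.0861, 0.2433]
orientation: [180.0, 0.0, 13.2]
force: [0.1, -0.1, -1.7]
opening: 0.0198
gripper_force: 30.0
clock: 12.18
tool_pos: [0.5842, 0.0861, 0.2423]
orientation: [180.0, 0.0, 13.2]
force: [0.1, 0.6, -1.2]
opening: 0.0196
gripper_force: 30.0
```

```bash
python3 -m handwheel '[[-1,0,0,0.03,0,0,0],[-1,0,0,0,0,0,0]]'
python3 -m handwheel '[[-1,0,0,0.02,0,0,0],[-1,0,0,0,0,0,0]]'
```

```text
clock: 12.42
tool_pos: [0.5843, 0.0861, 0.2419]
orientation: [-180.0, -0.0, 13.2]
force: [-1.8, -0.1, 1.4]
opening: 0.0192
gripper_force: 30.0
clock: 12.68
tool_pos: [0.5843, 0.0861, 0.2418]
orientation: [180.0, -0.0, 13.2]
force: [-2.5, 1.0, 5.8]
opening: 0.0196
gripper_force: 30.0
```

```bash
python3 -m handwheel '[[1,0,0,0,0,0,0],[1,0,0,0,0,0,0],[1,0,0,0,0,0,0],[1,0,0,0,0,0,0]]'
python3 -m handwheel '[[1,0,0,-0.4,0,0,0],[1,0,0,-1,0,0,0],[1,0,0,-1,0,0,0],[1,-0.2,0,0,0,0,0],[-1,-1,0,0,0,0,0]]'
python3 -m handwheel '[[-1,-1,0,0,0,0,0],[-1,-1,0,0,0,0,0],[-1,-1,0,0,0,0,0],[-1,-1,0,0,0,0,0],[-1,0,0,0,0,0,0]]'
python3 - <<'E'
from h import *
o=get_obs();s=snapshot("wrist");cv2.imwrite("pics/w4.png",s["color"][:,:,::-1])
print(o["tool_pos"],o["orientation"],o["opening"])
c,n=np.cos(np.radians(13)),np.sin(np.radians(13))
b=np.array([.5843,.0861])
for z,x,y in((.094,0,0),(.044,-.094,.022),(.044,-.094,-.022)): print(proj(s,[b[0]+c*x-n*y,b[1]+n*x+c*y,z],o))
E
```

```text
clock: 13.18
tool_pos: [0.5843, 0.086, 0.2411]
orientation: [180.0, 0.0, 13.2]
force: [0.2, 0.5, -0.0]
opening: 0.0538
gripper_force: 0.0
clock: 13.8
tool_pos: [0.5552, 0.0793, 0.3013]
orientation: [-180.0, -0.0, 13.2]
force: [-1.0, -0.5, -1.3]
opening: 0.0823
gripper_force: 0.0
clock: 14.42
tool_pos: [0.456, 0.0558, 0.3012]
orientation: [-180.0, 0.0, 13.2]
force: [0.8, -0.4, 0.2]
opening: 0.033
gripper_force: 0.0
[0.4559517  0.05575408 0.30123566] [-1.79982808e+02  2.17961665e-02  1.31897881e+01] 0.03303630546291936
[319.22342565 -18.53427376]
[288.55335092 150.2038947 ]
[348.66069987 150.48699973]
```

View pics/w4.png

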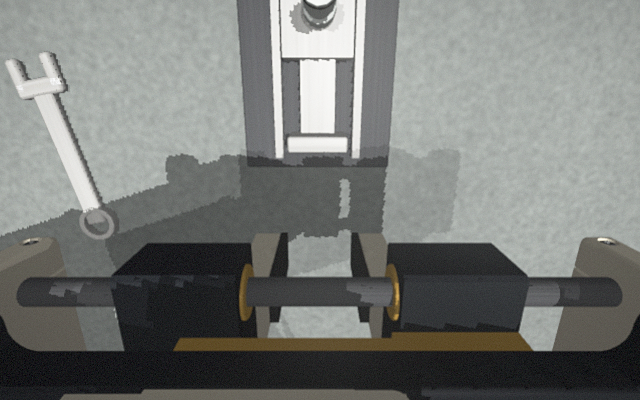

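The lug's outer top edge is at (288–348,150), as predicted, and the injector stands upright in the carriage at (319,10). I'll go down with the fingers closed, then push.

```bash
python3 -m handwheel '[[-1,0,0,1,0,0,0],[-1,0,0,1,0,0,0],[-1,0,0,1,0,0,0],[-1,0,0,0.7,0,0,0],[-1,0,0,0.35,0,0,0]]'
python3 -m handwheel '[[-1,0.4,0,0,0,0,0],[-1,0.3,0,0,0,0,0],[-1,0.15,0,0,0,0,0],[-1,0.1,0,0,0,0,0],[-1,0,0,0,0,0,0]]'
```

```text
clock: 15.1
tool_pos: [0.458, 0.0565, 0.1988]
orientation: [180.0, 0.1, 13.2]
force: [0.6, -0.1, 0.4]
opening: 0.0003
gripper_force: 0.0
clock: 15.72
tool_pos: [0.4808, 0.0618, 0.2001]
orientation: [-180.0, -0.0, 13.2]
force: [0.5, -0.9, -1.2]
opening: 0.0005
gripper_force: 0.0
```

```bash
python3 -m handwheel '[[-1,0.1,0,0,0,0,0],[-1,0.1,0,0,0,0,0],[-1,0,0,0,0,0,0]]'
```

```text
clock: 16.1
tool_pos: [0.4856, 0.0628, 0.1998]
orientation: [180.0, 0.0, 13.2]
force: [-2.0, -1.0, 1.0]
opening: 0.0002
gripper_force: 1.2
```

```bash
python3 -m handwheel '[[-1,0.1,0,0,0,0,0],[-1,0.2,0,0,0,0,0],[-1,0.25,0,0,0,0,0],[-1,0.25,0,0,0,0,0],[-1,0.25,0,0,0,0,0]]'
python3 -m handwheel '[[-1,0.25,0,0,0,0,0],[-1,0.25,0,0,0,0,0],[-1,0.25,0,0,0,0,0],[-1,0.25,0,0,0,0,0],[-1,0.25,0,0,0,0,0]]'
python3 -m handwheel '[[-1,0.25,0,0,0,0,0],[-1,0.25,0,0,0,0,0],[-1,0.25,0,0,0,0,0],[-1,0.2,0,0,0,0,0],[-1,0,0,0,0,0,0]]'
```

```text
clock: 16.73
tool_pos: [0.5116, 0.0689, 0.1998]
orientation: [180.0, 0.0, 13.2]
force: [-2.3, -3.2, 0.0]
opening: 0.0005
gripper_force: 1.6
clock: 17.35
tool_pos: [0.542, 0.0762, 0.1998]
orientation: [180.0, 0.0, 13.2]
force: [-3.2, -3.5, -0.8]
opening: 0.0004
gripper_force: 1.6
clock: 17.98
tool_pos: [0.5656, 0.082, 0.2001]
orientation: [-180.0, -0.1, 13.2]
force: [-1.2, -0.2, -0.9]
opening: 0.0002
gripper_force: 0.3
```

```bash
python3 -m handwheel '[[-1,0.1,0,0,0,0,0],[-1,0.1,0,0,0,0,0],[-1,0.08,0,0,0,0,0],[-1,0.06,0,0,0,0,0]]'
python3 -m handwheel '[[-1,0.05,0,0,0,0,0],[-1,0.05,0,0,0,0,0]]'
```

```text
clock: 18.48
tool_pos: [0.5732, 0.0836, 0.2001]
orientation: [-180.0, -0.0, 13.2]
force: [-3.2, 0.9, 1.9]
opening: 0.0006
gripper_force: 1.5
clock: 18.73
tool_pos: [0.5755, 0.084, 0.1999]
orientation: [-180.0, -0.0, 13.2]
force: [-3.2, 1.1, 1.8]
opening: 0.0005
gripper_force: 1.5
```

```bash
python3 -m handwheel '[[-1,0.04,0,0,0,0,0],[-1,0.04,0,0,0,0,0]]'
```

```text
clock: 18.98
tool_pos: [0.5764, 0.084, 0.1997]
orientation: [180.0, 0.2, 13.2]
force: [-10.6, -0.3, 6.9]
opening: 0.0004
gripper_force: 4.8
```

```bash
python3 -m handwheel '[[-1,0.02,0,0,0,0,0],[-1,0,0,0,0,0,0]]'
```

```text
clock: 19.23
tool_pos: [0.5765, 0.084, 0.1996]
orientation: [180.0, 0.2, 13.1]
force: [-9.8, 1.4, 6.7]
opening: 0.0004
gripper_force: 4.7
```

At the stop: the force holds at 10 N with no further motion. I'll back off, rise and go above the cap.

```bash
python3 -m handwheel '[[-1,-0.2,0,0,0,0,0],[-1,-0.8,0,0,0,0,0],[1,0,0,-0.7,0,0,0],[1,0,0,-1,0,0,0],[1,0,0,-1,0,0,0]]' >/dev/null
python3 -m handwheel '[[1,0,0,-1,0,0,0],[1,0,0,-1,0,0,0],[1,0,0,-1,0,0,0],[1,0,0,-1,0,0,0],[1,0.3,0,-1,0,0,0]]'
python3 -m handwheel '[[1,0.85,0,0,0,0,0],[1,1,0,0,0,0,0],[1,1,0,0,0,0,0],[1,1,0,0,0,0,0],[1,1,0,0,0,0,0]]'
python3 -m handwheel '[[1,0,0,0,0,0,0]]'
python3 - <<'E'
from h import *
o=get_obs();s=snapshot("wrist");cv2.imwrite("pics/w5.png",s["color"][:,:,::-1])
print(o["tool_pos"],o["orientation"],o["moment"],o["joint_pos"],proj(s,[.6772,.109,.186],o))
E
```

```text
clock: 20.48
tool_pos: [0.561, 0.0805, 0.3938]
orientation: [-180.0, -0.1, 13.2]
force: [0.2, 0.2, -0.7]
opening: 0.075
gripper_force: 0.0
clock: 21.1
tool_pos: [0.6802, 0.1084, 0.3926]
orientation: [180.0, -0.1, 13.2]
force: [-0.5, 0.2, 1.0]
opening: 0.0877
gripper_force: 0.0
clock: 21.22
tool_pos: [0.6804, 0.1085, 0.3915]
orientation: [180.0, -0.0, 13.2]
force: [-1.0, 0.4, 0.2]
opening: 0.0877
gripper_force: 0.0
[0.68044717 0.10847081 0.39153253] [ 1.79975478e+02 -3.06349937e-02  1.31683083e+01] [-0.08630365  0.12401671  0.03907783] [ 2.52288287e+01  2.22785355e+01  1.54564184e+00  3.24913334e-02
 -6.92422745e+01  7.79279642e+01] [317.0430197  231.15277342]
```

View pics/w5.png

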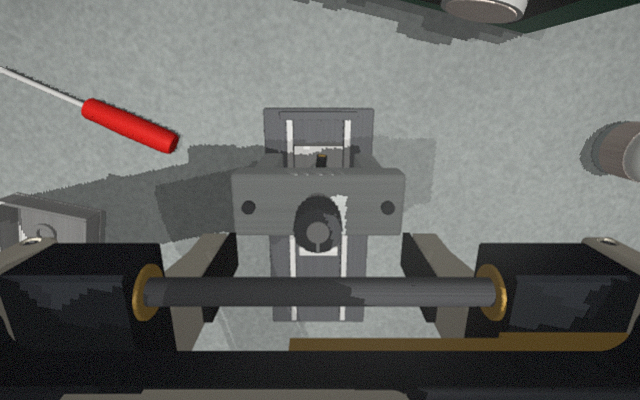

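The cap's top disc is at (318,232) against a prediction of (317,231), so the axis is at about (0.677,0.109). The injector's connector shows behind the head at (321,160). I'll wind the wrist back, centre and descend.

```bash
python3 -m handwheel '[[1,-0.13,-0.03,0,0,0,-1],[1,0,0,0,0,0,-1],[1,0,0,0,0,0,-1],[1,0,0,0,0,0,-1],[1,0,0,0,0,0,-1]]' >/dev/null
python3 -m handwheel '[[1,0,0,0,0,0,-1],[1,0,0,0,0,0,-1],[1,0,0,0,0,0,-1],[1,0,0,0,0,0,-1],[1,0,0,0,0,0,-1]]' >/dev/null
python3 -m handwheel '[[1,0,0,0.2,0,0,-1],[1,0,0,0.6,0,0,-1],[1,0,0,0.6,0,0,-1],[1,0,0,0.6,0,0,-1],[1,0,0,0.1,0,0,0]]' >/dev/null
python3 -m handwheel '[[1,0,0,0,0,0,0]]'; python3 -c "
from plant import *
o=get_obs();print(o['joint_pos'],o['moment'])"
```

```text
clock: 23.28
tool_pos: [0.6755, 0.1082, 0.3406]
orientation: [180.0, 0.0, 97.1]
force: [0.1, 1.4, 0.3]
opening: 0.0876
gripper_force: 0.0
[ 2.53836538e+01  2.37796245e+01 -2.99930621e+00  1.69462909e-02
 -6.31787204e+01  1.61669336e+02] [-0.11696353 -0.13553133 -0.03398564]
```

```bash
python3 -m handwheel '[[-1,0.03,0.06,0,0,0,0],[-1,0,0,0,0,0,0],[-1,0,0,0,0,0,0],[-1,0,0,0,0,0,0],[-1,0,0,0,0,0,0]]'
python3 -m handwheel '[[-1,0,0,0,0,0,0],[-1,0,0,0,0,0,0],[-1,0,0,0,0,0,0],[-1,0,0,0,0,0,0]]'; python3 -c "
from plant import *
o=get_obs();print(o['orientation'],o['moment'],o['tau'][5])"
```

```text
clock: 23.9
tool_pos: [0.677, 0.1091, 0.3399]
orientation: [-180.0, 0.0, 97.2]
force: [-1.0, -0.1, -1.1]
opening: 0.0434
gripper_force: 0.0
clock: 24.4
tool_pos: [0.6774, 0.1092, 0.3401]
orientation: [179.9, -0.0, 97.2]
force: [4.4, 1.1, -2.0]
opening: 0.029
gripper_force: 30.0
[ 1.79929202e+02 -6.10668688e-03  9.71852088e+01] [-0.00605653 -1.9415127  -0.02683113] -0.00015673993857490132
```

```bash
cat > m.py <<'E'
from plant import *
o=get_obs();print("yaw %.1f mz %.3f tau6 %.3f"%(o["orientation"][2],o["moment"][2],o["tau"][5]),"f",o["force"].round(1))
E
python3 -m handwheel '[[-1,0,0.02,0,0,0,0],[-1,0,0,0,0,0,0.5],[-1,0,0,0,0,0,0.5],[-1,0,0,0,0,0,0.5]]' >/dev/null; python3 m.py
python3 -m handwheel '[[-1,0,0,0,0,0,0.5],[-1,0,0,0,0,0,0.5],[-1,0,0,0,0,0,0.5]]' >/dev/null; python3 m.py
python3 -m handwheel '[[-1,0,0,0,0,0,0.5],[-1,0,0,0,0,0,0.5],[-1,0,0,0,0,0,0.5]]' >/dev/null; python3 m.py
```

```text
yaw 88.1 mz 0.100 tau6 0.591 f [ 4.5 -0.8 -0.8]
yaw 79.1 mz 0.084 tau6 0.591 f [ 5.1  0.3 -2.2]
yaw 70.1 mz 0.086 tau6 0.591 f [ 4.6 -0.6 -1.3]
```

```bash

python3 -m handwheel '[[-1,0,0,0,0,0,0.5],[-1,0,0,0,0,0,0.5],[-1,0,0,0,0,0,0.5]]' >/dev/null; python3 m.py
python3 -m handwheel '[[-1,0,0,0,0,0,0.5],[-1,0,0,0,0,0,0.5],[-1,0,0,0,0,0,0.5]]' >/dev/null; python3 m.py
python3 -m handwheel '[[-1,0,0,0,0,0,0.5],[-1,0,0,0,0,0,0.5],[-1,0,0,0,0,0,0.5]]' >/dev/null; python3 m.py
```

```text
yaw 61.1 mz 0.148 tau6 0.591 f [ 5.4 -0.2 -1.6]
yaw 52.1 mz 0.114 tau6 0.591 f [ 5.6  0.1 -2.2]
yaw 43.1 mz 0.041 tau6 0.591 f [ 4.8 -1.4 -1.8]
```

```bash

python3 -m handwheel '[[-1,0,0,0,0,0,0.5],[-1,0,0,0,0,0,0.5],[-1,0,0,0,0,0,0.5]]' >/dev/null; python3 m.py
python3 -m handwheel '[[-1,0,0,0,0,0,0.5],[-1,0,0,0,0,0,0.5]]' >/dev/null; python3 m.py
```

```text
yaw 34.1 mz 0.109 tau6 0.591 f [ 5.5 -1.7 -2.3]
yaw 28.1 mz 0.058 tau6 0.591 f [ 5.5 -1.2 -2.1]
```

```bash
cat > m.py <<'E'
from plant import *
import numpy as np
L=[]
for _ in range(4): o=get_obs();L.append(o["moment"][2]);snapshot("side")
print("t %.1f yaw %.1f mz %.3f"%(o["clock"],o["orientation"][2],np.mean(L[:])),np.round(L,3),"f",o["force"].round(1))
E
python3 -m handwheel '[[-1,0,0,0,0,0,0.5],[-1,0,0,0,0,0,0.5]]' >/dev/null; python3 m.py
python3 -m handwheel '[[-1,0,0,0,0,0,0.5],[-1,0,0,0,0,0,0.5],[-1,0,0,0,0,0,0.5]]' >/dev/null; python3 m.py
python3 -m handwheel '[[-1,0,0,0,0,0,0.5],[-1,0,0,0,0,0,0.5],[-1,0,0,0,0,0,0.5]]' >/dev/null; python3 m.py
```

```text
t 27.8 yaw 22.2 mz 0.119 [0.113 0.119 0.106 0.138] f [ 6.9 -0.6 -2.7]
t 28.4 yaw 13.2 mz 0.100 [0.096 0.096 0.131 0.078] f [ 5.5 -1.6 -3.2]
t 28.9 yaw 4.2 mz 0.110 [0.081 0.133 0.112 0.115] f [ 6.3 -1.6 -2.4]
```

```bash

python3 -m handwheel '[[-1,0,0,0,0,0,0.5],[-1,0,0,0,0,0,0.5],[-1,0,0,0,0,0,0.5]]' >/dev/null; python3 m.py
python3 -m handwheel '[[-1,0,0,0,0,0,0.5],[-1,0,0,0,0,0,0.5],[-1,0,0,0,0,0,0.5]]' >/dev/null; python3 m.py
```

```text
t 29.5 yaw -4.8 mz 0.167 [0.189 0.161 0.159 0.161] f [ 6.  -1.3 -3.1]
t 30.1 yaw -13.8 mz 0.218 [0.234 0.207 0.192 0.239] f [ 6.6 -2.5 -2.7]
```

```bash

python3 -m handwheel '[[-1,0,0,0,0,0,0.5],[-1,0,0,0,0,0,0.5],[-1,0,0,0,0,0,0.5]]' >/dev/null; python3 m.py
python3 -m handwheel '[[-1,0,0,0,0,0,0.5],[-1,0,0,0,0,0,0.5],[-1,0,0,0,0,0,0.5]]' >/dev/null; python3 m.py
```

```text
t 30.7 yaw -22.8 mz 0.242 [0.222 0.249 0.23  0.268] f [ 6.1 -3.2 -2.3]
t 31.2 yaw -31.8 mz 0.215 [0.281 0.212 0.192 0.176] f [ 6.1 -2.3 -3.6]
```

```bash

python3 -m handwheel '[[-1,0,0,0,0,0,0.5],[-1,0,0,0,0,0,0.5],[-1,0,0,0,0,0,0.5],[-1,0,0,0,0,0,0.5]]' >/dev/null; python3 m.py
python3 -m handwheel '[[-1,0,0,0,0,0,0.5],[-1,0,0,0,0,0,0.5],[-1,0,0,0,0,0,0.5],[-1,0,0,0,0,0,0.5]]' >/dev/null; python3 m.py
```

```text
t 31.9 yaw -43.8 mz 0.216 [0.241 0.147 0.242 0.234] f [ 5.6 -2.7 -1.7]
t 32.6 yaw -55.8 mz 0.221 [0.243 0.194 0.212 0.234] f [ 6.  -3.8 -1.8]
```

```bash
python3 -m handwheel '[[1,0,0,0,0,0,0],[1,0,0,0,0,0,0],[1,0,0,0,0,0,0],[1,0,0,0,0,0,0],[1,0,0,0,0,0,0]]'
python3 -m handwheel '[[1,0,0,0,0,0,0],[1,0,0,-0.6,0,0,0],[1,0,0,-1,0,0,0],[1,0,0,-1,0,0,0],[1,0,0,-0.6,0,0,0]]'
python3 -m handwheel '[[1,0,0,0,0,0,0]]'
python3 - <<'E'
from h import *
o=get_obs();s=snapshot("wrist");a=crop(s,220,130,200,180,2)
q=snapshot("scene");p=proj(q,[.677,.109,.1]).round().astype(int);print(p,o["tool_pos"],o["orientation"])
b=crop(q,p[0]-50,p[1]-45,100,90,4)
cv2.imwrite("pics/f.png",np.hstack([cv2.resize(a,(400,360)),cv2.resize(b,(400,360))]))
E
```

```text
clock: 33.33
tool_pos: [0.6774, 0.1093, 0.3399]
orientation: [180.0, 0.0, -55.8]
force: [-0.4, 1.2, -0.1]
opening: 0.0741
gripper_force: 0.0
clock: 33.95
tool_pos: [0.6776, 0.1092, 0.4226]
orientation: [-179.8, -0.0, -55.8]
force: [-0.6, 0.1, -0.2]
opening: 0.0875
gripper_force: 0.0
clock: 34.08
tool_pos: [0.6776, 0.1092, 0.4216]
orientation: [-179.8, -0.0, -55.8]
force: [-0.2, 0.7, -0.2]
opening: 0.0877
gripper_force: 0.0
[373 201] [0.67759204 0.10923521 0.42162348] [-1.79843013e+02 -3.43349097e-02 -5.58126288e+01]
```

View pics/f.png

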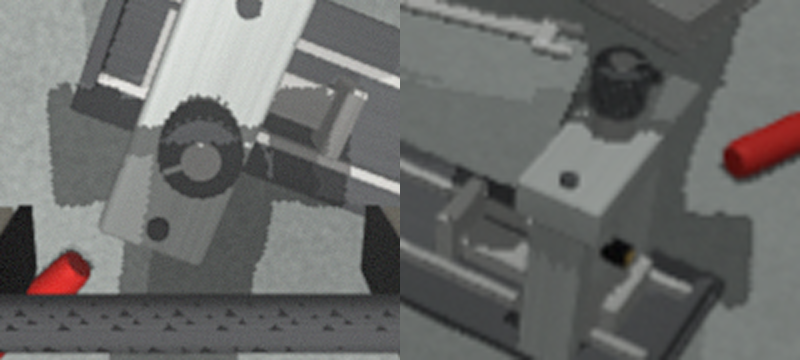

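The cap's mark has turned from pointing at about 193° to about 50°, which matches my 153° turn less the spring-back, so the pads did not slip. The carriage is in under the head, with the injector's connector visible at (618,252) in the right panel. The gripper is clear, so I'm handing in.

```bash
python3 -c "
from plant import *
print(close_job())"
```

```text
the job is handed in; nothing more can be done
None
```

The injector is in the carriage, pushed up to its stop and clamped; I estimate the cap slipped about two clicks (roughly 35–45° past the start of slip), and I handed the job in at about 34 s with the gripper clear and nothing else moved.

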